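# Hang the paint caddy on the bench rail by its safety hook

### The arm

A 7-joint arm with a two-finger parallel gripper is mounted at the origin on the work surface; the furniture and walls round the work are solid. World frame = base frame: x ahead of the robot, y to its left, z up, the work surface at z = 0. Lengths are in m, angles in degrees, forces in N, time in s.
With the tool pointing down it reaches from about 0.425 to 0.875 m from the base axis. Payload 8.4 kg.
Tool frame: the origin (TCP) lies between the finger pads; the fingertips stand env.tip_reach ahead of it and the grasp point (between the pads) is the TCP (env.tip_reach is the distance from the TCP to the fingertips, in m); z points along the fingers, y is the line along which they close (so a half turn about z gives the same grasp; the last joint's range is limited). The gripper opens to 85 mm and grips with 20 to 120 N. Pads are 22 mm wide; open, the fingers measure 114 mm over their backs; the gripper's body (76 mm by 85 mm) begins 54 mm behind the grasp point. The pads swing forward as they close: fully open they stand 13 mm farther back than shut.
Start: joints at [-82.918, 19.091, 2.286, 83.961, -0.768, 76.965, -3.352], TCP at [0.144, 0.634, 0.25] pointing down, gripper open.
Joint ranges: [-147.57, 147.57], [-21.85, 119.76], [-74.77, 79.35], [14.55, 137.4], [-85.83, 265.84], [4.83, 119.75], [-152.11, 152.11]. Speed limits (degrees/s): [127.2, 127.2, 159.86, 159.86, 180, 180, 180].

### API

Orientations are given as a 3x3 rotation matrix whose columns are the frame's x, y, z axes.
In Python, from rig import env, solve_ik, optics, monitor gives the robot as it stands. The module is installed in compiled form; this text tells all that it offers. Calls block until the motion is done:
- env.move_to(position, orientation): joint-space move of the TCP to a pose.
- env.movel(position, attitude=None, velocity=0.15): straight line of the TCP; attitude=None keeps the orientation; velocity is the mean speed in m/s.
- env.goto_joints(angles): joint-space move.
- env.move_gripper(opening, grasp_force=None): finger opening in m; grasp_force is the grip in N (None keeps the last); returns when the fingers have stopped.
- env.sleep(seconds).
- solve_ik(position, orientation): joint angles nearest the present ones, or None.
- optics.camera(name): name is "side" or "top"; returns the picture (480x640x3 uint8, blue, green, red); there is no depth.
- optics.get_calibration(name): a dict with "mtx" (3x3 intrinsics, pixels), "T" (4x4, takes a point from camera to world coordinates). Camera axes: x right, y down, z forward; pixel columns grow to the right and rows downward; lengths in m; the calibration is good to about 2 mm. A picture is of the moment at which its call begins. get_calibration takes no time and is no camera call.
A pose or a line that the arm cannot do raises env.Unreachable and nothing moves.
- env.close_job(): hands the job in; it is judged then, once.
Readings, each from a call of its own:
- monitor.get_t(): time.
- monitor.get_qpos(): joint angles.
- monitor.get_qvel(): joint speeds.
- monitor.get_tau(): joint torques, N m.
- monitor.get_tool_pos(): TCP position.
- monitor.get_orientation(): TCP orientation.
- monitor.get_ft_force(): force on the tool from outside, world axes, zero at the start.
- monitor.get_ft_torque(): the same for the moment, N m.
- monitor.get_gripper_width(): finger opening in m.
- monitor.get_gripper_force(): force on a finger pad.
Only numpy, scipy, OpenCV 4.12 (cv2) and the standard library are available. Lean on these libraries where they do the work, as an engineer would, in place of code of your own. Each camera call takes 0.05 s, during which the arm holds its last target. There are 200 camera calls.

### The job

Lift the paint caddy by the tab on top of its hook and carry it upright to the rail, so that the rail comes into the gap below the hook's mouth; then press the hook straight down, gently, until its sprung latch has snapped shut below the rail. Give it a clear tug upward, so that for a moment the shut latch pulls on the rail well harder than the caddy weighs, then let it down to hang on the rail with the latch shut, and let go. Never press or pull on the rail with more than about 20 N, and leave the other things on the bench alone.

Things in the scene. Friction and masses are not known exactly. Their poses are not given: they have to be found in the camera images.
- caddy: grey sheet-metal caddy, 64 (x) x 104 (y) x 46 mm, two paint bottles fixed in it (tops at z 98), a steel C-shaped safety hook rising from its back to z 224; 0.3 to 0.5 kg in all. Origin: centre of underside, z up, x to the hook's open side, y the way the rail will run. Spine: x -41 to -32, z 10 to 190. All of the hook is 12 mm thick in y. Only it is handled
- hook_tab (a point): middle of the finger tab on top of the hook, x 0, y 0, z 208 mm of the caddy. The tab reaches x -11 to 11, z 193 to 224 and stands on the hook's crown (z 181 to 193, equally thick). Grip its two flat sides, fingers closing along y; keep fingertips above z 187, so that they clear the rail
- hook_mouth (a point): middle of the hook's mouth, x 1, y 0, z 141 mm of the caddy; the mouth opens downward. It lies between inner jaw and latch pivot (to x -10, down to z 147) and the nose (x 8 to 17, tip z 141, flared outward). The rail comes in from the +x side through the gap between nose tip (z 141) and bottle tops (z 98); then, with this point above the rail's line, press straight down
- hook_seat (a point): the hook's bowl: x 0, y 0, z 176 mm of the caddy, where the rail's centre lies when the hook hangs home
- latch (a joint): angle (rad) of the sprung latch across the mouth: 0 shut, grows as the rail pushes its free end up into the hook (to about 1.0), springs back to 0 once the rail has passed. Lifts from about 3 N, passes at 6 to 9 N, drops shut 3 to 4 mm before the bowl meets the rail, where resistance rises steeply. With the latch shut the hook can rise some 18 mm before the latch catches the rail
- latch_tongue: the moving steel tongue of that latch, 21 x 10 x 3 mm; origin at its pivot (x -14, z 151 mm of the caddy), x along the tongue to its free end
- rail_stand: fixed bench stand: steel posts 12 mm thick, 294 mm high, at y -170 and +170 on flat feet (x -65 to 65); a round steel rail, 10 mm thick, runs between them along y at x 0. Origin: on the bench below the rail's middle, z up, x away from the robot. The hook comes in from -x, its axes parallel to these. A roll of masking tape hangs on the rail at y -150 to -125; use y -40 to 90
- rail_foot (a point): bench point below the free part of the rail: stand x 0, y 25, z 0 mm. The rail above it was clamped by hand: its centre is anywhere from 220 to 250 mm above the bench, not reported; find it by sight or feel. Under load it springs about 1 mm per 8 N
- sage_bottle: bystander: upright paint bottle, 36 mm wide, 89 high, loose; origin centre of the underside
- sanding_block: bystander: sanding block, 57 x 97 x 28 mm, loose, flat on the bench; origin centre of the underside
- wax_tin: bystander: flat round tin, 82 mm wide, 14 high, loose; origin centre of the underside
- heart: bystander: small flat wooden heart, 64 x 70 x 10 mm, loose; origin centre of the underside

How it is judged:
By the outcome, as a careful person would: the job done as asked, in the order asked, and still so for the second after the job is handed in, with the robot touching nothing.
It also fails if it takes over 69 s, if anything falls off the work surface, if the arm or the gripper's body presses on something with over 40 N, if the wrist force passes 120 N, or if a joint passes its speed limit or range.

## Working session

There is one attempt and no reset: what is moved stays moved. The work goes in short steps, each a Python script; the robot and the scene stay as the last script left them, time stands still between calls to the robot, and variables do not carry over. Pictures are saved under pics/ and viewed, at most 10 in all, crops included, and the job is handed in when it is done.

```bash
mkdir -p pics; python3 - <<'E'
from rig import env, solve_ik, optics, monitor
import cv2
for n in ("side","top"):
    cv2.imwrite(f"pics/{n}0.png",optics.camera(n)); c=optics.get_calibration(n); print(n,c["mtx"].round(1).tolist(),c["T"].round(3).tolist())
print(env.tip_reach,monitor.get_t(),monitor.get_orientation().round(3).tolist(),monitor.get_ft_force())
E
```

```text
side [[608.1, 0.0, 325.5], [0.0, 608.1, 248.2], [0.0, 0.0, 1.0]] [[0.993, -0.063, 0.104, 0.446], [-0.119, -0.362, 0.925, -1.216], [-0.02, -0.93, -0.367, 0.615], [0.0, 0.0, 0.0, 1.0]]
top [[459.8, 0.0, 317.9], [0.0, 459.8, 242.0], [0.0, 0.0, 1.0]] [[-0.002, -0.987, 0.163, 0.413], [-1.0, 0.004, 0.015, -0.035], [-0.015, -0.163, -0.987, 1.129], [0.0, 0.0, 0.0, 1.0]]
0.019 0.1 [[-0.975, 0.221, -0.0], [0.221, 0.975, -0.002], [-0.0, -0.002, -1.0]] [ 0.40468545  0.71886114 -0.44383993]
```

View pics/side0.png

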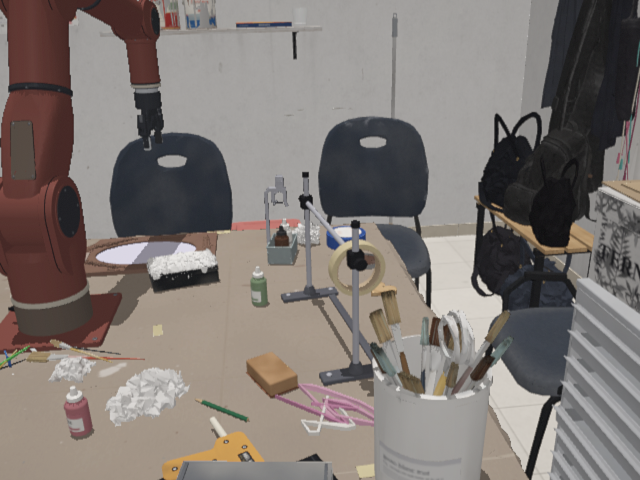

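View pics/top0.png

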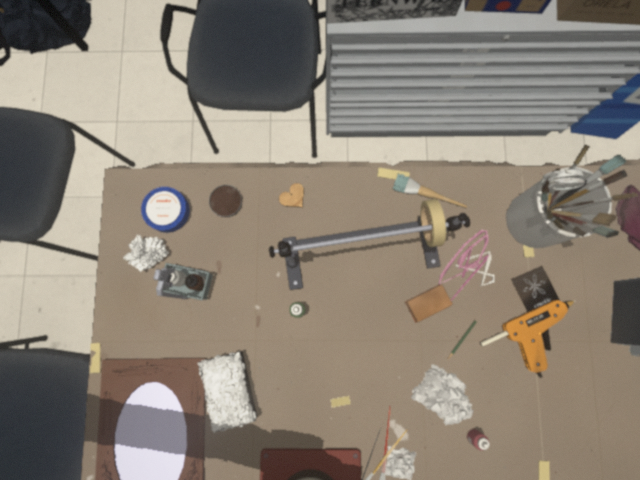

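The side view shows the caddy at about (280,225) with its hook tab near (280,185). The rail runs from (306,203) to (355,260), with the tape roll at its near end. In the top view the caddy is at about (185,282) and the rail runs from (285,248) to (455,222). I'll zoom in on both.

```bash
python3 - <<'E'
import cv2,numpy as np
s=cv2.imread("pics/side0.png");t=cv2.imread("pics/top0.png")
a=cv2.resize(s[170:270,255:335],None,fx=5,fy=5,interpolation=cv2.INTER_CUBIC)
b=cv2.resize(t[255:310,145:225],None,fx=5,fy=5,interpolation=cv2.INTER_CUBIC)
c=np.zeros((500,800,3),np.uint8);c[:, :400]=a;c[:275,400:]=b
cv2.imwrite("pics/z1.png",c)
cv2.imwrite("pics/z2.png",cv2.resize(t[195:300,260:480],None,fx=3.6,fy=3.6,interpolation=cv2.INTER_CUBIC))
E
```

```text
(no output)
```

View pics/z1.png

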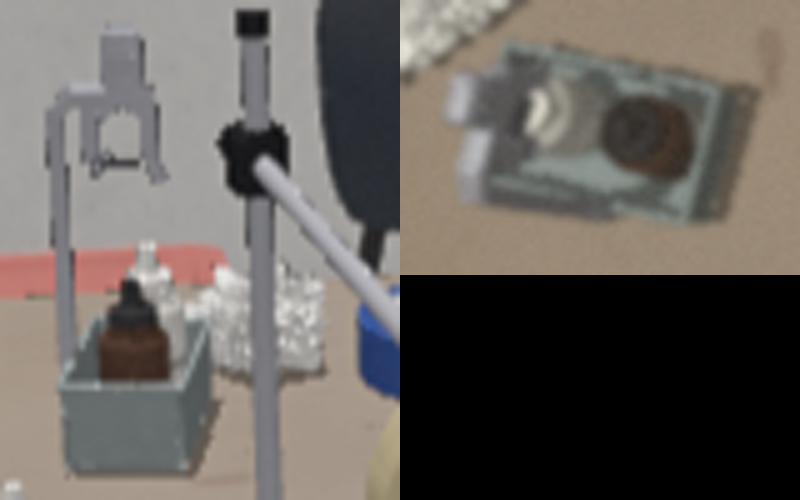

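View pics/z2.png

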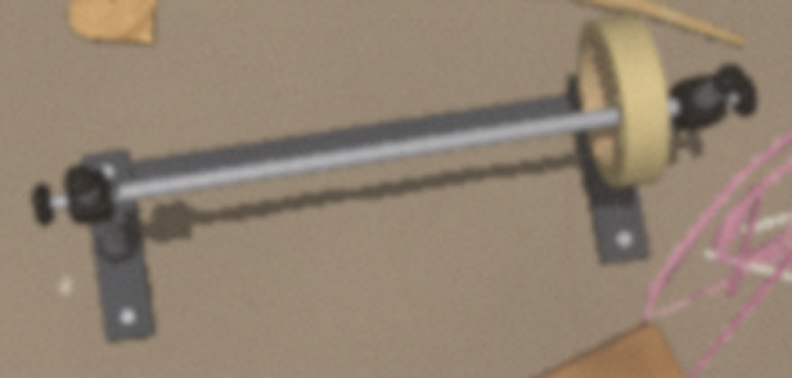

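z1 shows the tab in the side view at full px x 275.8–283.2, y 175.6–187.6. In the top view the tab's upper face is near (157.3,274.6), and the tray rim corners are visible. z2 shows the rail from (292,248) to (432,227) and the clamps near (285,249) and (454,223).

```bash
cat > h.py <<'E'
from rig import env, solve_ik, optics, monitor
import cv2, numpy as np
C={n:optics.get_calibration(n) for n in("side","top")}
def ray(n,p):
    c=C[n]; d=c["T"][:3,:3]@np.linalg.solve(c["mtx"],[p[0],p[1],1]); return c["T"][:3,3],d/np.linalg.norm(d)
def onz(n,p,z):
    o,d=ray(n,p); return o+d*(z-o[2])/d[2]
def tri(ps,pt):
    o1,d1=ray("side",ps);o2,d2=ray("top",pt)
    s=np.linalg.lstsq(np.c_[d1,-d2],o2-o1,rcond=None)[0]; a,b=o1+d1*s[0],o2+d2*s[1]
    return (a+b)/2,np.linalg.norm(a-b)
def plane(n,l): # l: image line fit (vx,vy,x,y) -> normal
    v=np.array(l).ravel(); o,d1=ray(n,v[2:]-60*v[:2]); _,d2=ray(n,v[2:]+60*v[:2]); m=np.cross(d1,d2); return o,m/np.linalg.norm(m)
E
python3 - <<'E'
from h import *
s=cv2.imread("pics/side0.png");t=cv2.imread("pics/top0.png")
g=t.astype(float).mean(2); sat=t.max(2).astype(int)-t.min(2)
pt=[]
for x in range(300,420):
    y0=248+(x-292)*(227-248)/140; r=np.arange(int(y0)-5,int(y0)+6)
    w=np.clip(t[r,x,0].astype(float)-115,0,None)  # blue: steel vs brown/dark
    if w.sum()>30: pt.append((x,(w*r).sum()/w.sum()))
pt=np.float32(pt); lt=cv2.fitLine(pt,cv2.DIST_HUBER,0,.01,.01)
ps=[]
for y in range(208,240):
    x0=308+(y-205)*(350-308)/(255-205); r=np.arange(int(x0)-10,int(x0)+11)
    b=s[y,r].astype(float)
    print(y,int(x0)-10,b.mean(1).astype(int).tolist()) if y in(215,225,235) else 0
print(len(pt),lt.ravel(),np.abs((pt-lt[2:].ravel())@[-lt[1,0],lt[0,0]]).max())
for z in(.22,.235,.25): 
    a,b=onz("top",(285,249.2),z),onz("top",(454.4,222.8),z); print(z,a,b,np.linalg.norm(a-b))
print("clamps",tri((306,202),(285,249.2)),tri((355.5,260),(454.4,222.8)))
print("tabtop",tri((279.2,175.8),(157.4,274.6)), onz("top",(157.4,274.6),.224))
f=lambda x,y:(145+(x-400)/5,255+y/5)
R=[onz("top",f(*p),.046) for p in((508,45),(722,85),(690,222))];print("rim",np.round(R,4))
B=[onz("side",p,0) for p in((270,264.4),(292,264.4))];print("base",np.round(B,4))
print("sidetab at z", tri((279.4,181.6),(157.4,274.6)))
E
```

```text
215 306 [123, 124, 116, 97, 158, 162, 161, 161, 157, 120, 145, 166, 178, 184, 181, 158, 160, 161, 162, 163, 161]
225 314 [134, 153, 176, 148, 162, 158, 155, 156, 151, 126, 134, 157, 172, 182, 185, 160, 138, 133, 134, 147, 150]
235 323 [152, 154, 152, 108, 81, 99, 96, 100, 108, 124, 146, 164, 176, 182, 184, 195, 214, 222, 225, 225, 226]
120 [ 9.8819220e-01 -1.5321952e-01  3.5950000e+02  2.3780353e+02] 0.18132839
0.22 [0.54893279 0.04477857 0.22      ] [ 0.60117033 -0.29513822  0.22      ] 0.34390723553887764
0.235 [0.54669233 0.04346457 0.235     ] [ 0.59806745 -0.29084035  0.235     ] 0.338229483860754
0.25 [0.54445187 0.04215057 0.25      ] [ 0.59496457 -0.28654249  0.25      ] 0.3325517321826305
clamps (array([0.54781424, 0.04430569, 0.22547274]), np.float64(0.0005959897682335106)) (array([ 0.59993924, -0.29375265,  0.22472111]), np.float64(0.0004996692867969141))
tabtop (array([0.50023301, 0.29848295, 0.22027139]), np.float64(0.0028647014450991857)) [0.49844319 0.29708687 0.224     ]
rim [[0.5404 0.3418 0.046 ]
 [0.521  0.2388 0.046 ]
 [0.4566 0.2515 0.046 ]]
base [[0.4646 0.2451 0.    ]
 [0.5211 0.2356 0.    ]]
sidetab at z (array([0.50102345, 0.30464269, 0.20344361]), np.float64(0.0012817884109597396))
```

```bash
cat >> h.py <<'E'
def R(yaw):
    c,s=np.cos(np.radians(yaw)),np.sin(np.radians(yaw)); return np.array([[-c,-s,0],[-s,c,0],[0,0,-1.]])
def F(n=8):
    f=[]
    for _ in range(n): f.append(monitor.get_ft_force()); env.sleep(.02)
    return np.mean(f,0)
E
python3 - <<'E'
from h import *
os,ns=plane("side",cv2.fitLine(np.float32([[317.5,215],[325.7,225],[334.6,235]]),cv2.DIST_L2,0,.01,.01))
ot,nt=plane("top",np.array([.98819,-.15322,359.5,237.8035]))
d=np.cross(ns,nt);d/=np.linalg.norm(d); d*=np.sign(d[1])
for y in(-.125,0): 
    p=np.linalg.solve(np.array([ns,nt,[0,1,0]]),[ns@os,nt@ot,y]);print("rail",p)
print("dir",d,"yaw",np.degrees(np.arctan2(-d[0],d[1])))
for z in (.22,.23,.24):
    a,b=onz("top",(310,245.5),z),onz("top",(410,230),z); print(z,np.degrees(np.arctan2(-(a-b)[0],(a-b)[1])),onz("top",(359.5,237.8),z))
print("sage",onz("top",(298,309.5),.089))
env.move_gripper(.045,60)
P=np.array([.4985,.2968,.29]);
env.move_to(P,R(-10.5)); print(monitor.get_t(),monitor.get_tool_pos(),F())
env.movel([*P[:2],.210]); print(monitor.get_t(),F(2),monitor.get_tool_pos())
for n in("side","top"): cv2.imwrite(f"pics/{n}1.png",optics.camera(n))
a=cv2.resize(cv2.imread("pics/side1.png")[130:270,235:335],None,fx=4,fy=4,interpolation=2)
b=cv2.resize(cv2.imread("pics/top1.png")[240:320,120:220],None,fx=4,fy=4,interpolation=2)
c=np.zeros((560,800,3),np.uint8);c[:,:400]=a;c[:320,400:]=b;cv2.imwrite("pics/z3.png",c)
E
```

```text
rail [ 0.57362655 -0.125       0.22583073]
rail [0.55451329 0.         0.22585788]
dir [-1.51149351e-01  9.88510914e-01  2.14654265e-04] yaw 8.6935391911856
0.22 8.688639385398567 [ 0.57143083 -0.10439577  0.22      ]
0.23 8.688639385398549 [ 0.56968957 -0.10362991  0.23      ]
0.24 8.688639385398528 [ 0.56794831 -0.10286404  0.24      ]
sage [0.43190264 0.02574316 0.089     ]
2.3583 [0.49774649 0.29823098 0.28978969] [-0.00020435 -0.01955085  0.1171766 ]
3.175 [0.33845361 0.41893788 0.7978227 ] [0.49899957 0.29717048 0.21109257]
```

View pics/z3.png

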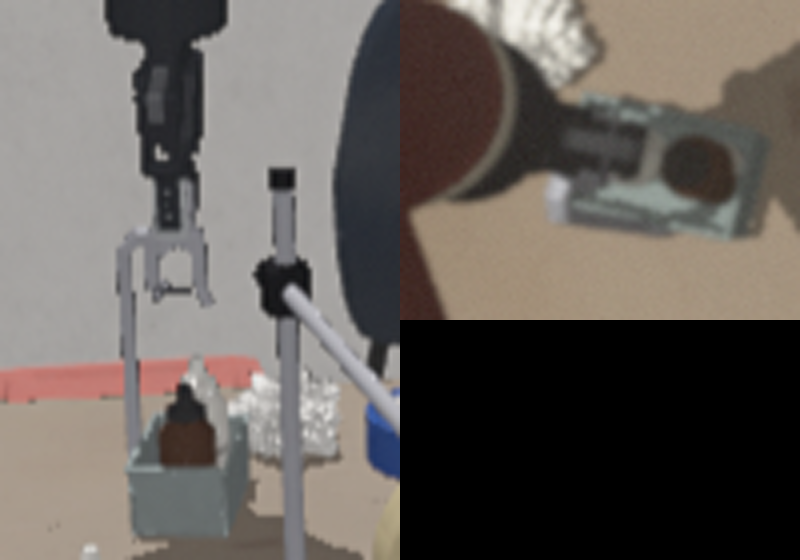

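The fingers straddle the tab, with their tips just above the crown. Next I'll grip, lift and carry.

```bash
cat >> h.py <<'E'
XS=np.array([np.cos(np.radians(8.7)),np.sin(np.radians(8.7)),0]); YS=np.array([-XS[1],XS[0],0])
RP=np.array([.5739,-.1247,0])+.025*YS   # rail point above rail_foot
E
python3 - <<'E'
from h import *
env.move_gripper(0,60); print(monitor.get_gripper_width(),monitor.get_gripper_force(),F(4))
env.movel([.4985,.2968,.225],velocity=.05); print(F(4),monitor.get_gripper_width())
env.movel([.46,.29,.36],velocity=.12)
env.movel([.455,.03,.36],R(0),velocity=.15)
A=RP-.075*XS; env.movel([*A[:2],.36],R(8.7),velocity=.12)
env.movel([*A[:2],.2258-.120+.210],velocity=.08); env.sleep(.4)
print(monitor.get_t(),monitor.get_tool_pos(),A,F(),monitor.get_ft_torque())
for n in("side","top"): cv2.imwrite(f"pics/{n}2.png",optics.camera(n))
a=cv2.resize(cv2.imread("pics/side2.png")[140:300,250:400],None,fx=3.5,fy=3.5,interpolation=2)
b=cv2.resize(cv2.imread("pics/top2.png")[205:325,290:400],None,fx=2.4,fy=2.4,interpolation=2)
c=np.zeros((560,800,3),np.uint8);c[:,:525]=a;c[:288,530:794]=b;cv2.imwrite("pics/z4.png",c)
E
```

```text
0.010996244596483769 61.29524230957031 [-0.77323624  0.98821678  2.21866125]
[-0.1249669   0.02169296 -3.75527099] 0.011224055483679012
9.9667 [ 0.49607302 -0.11134108  0.31596566] [ 0.49598144 -0.11133221  0.        ] [ 0.09102393  0.02939486 -3.47430309] [ 0.05890847 -0.01070218 -0.04746275]
```

View pics/z4.png

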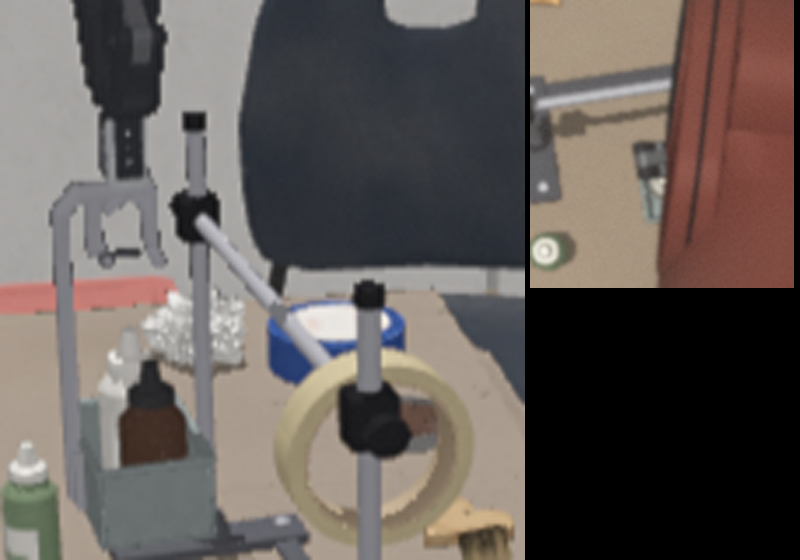

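The caddy hangs upright beside the rail. The nose tip is at full px (295.7,214.9). The rail passes the tape and lies at a height between the nose and the bottle tops. I'll check where the nose and latch should project before moving in.

```bash
python3 - <<'E'
from h import *
def proj(n,P):
    T=np.linalg.inv(C[n]["T"]);q=C[n]["mtx"]@(T[:3,:3]@P+T[:3,3]);return (q[:2]/q[2]).round(1)
A=RP-.075*XS+[0,0,.1060]
for nm,x,y,z in(("nosetip(295.5,215)",.016,-.006,.141),("pivot",-.014,-.006,.151),("spine top outer",-.041,-.006,.180),("spine bot",-.041,-.006,.046)):
    p=proj("side",A+x*XS+y*YS+[0,0,z]); print(nm,p,((p-[250,140])*3.5).round())
for z in(.2208,.2258,.2308): print("rail",z,proj("side",RP+[0,0,z]),((proj("side",RP+[0,0,z])-[250,140])*3.5).round())
E
```

```text
nosetip(295.5,215) [294.9 216.5] [157. 268.]
pivot [279.3 213.1] [103. 256.]
spine top outer [264.3 199.8] [ 50. 209.]
spine bot [268.2 266. ] [ 64. 441.]
rail 0.2208 [324.2 225.2] [260. 298.]
rail 0.2258 [324.2 222.7] [260. 289.]
rail 0.2308 [324.1 220.3] [259. 281.]
```

```bash
python3 - <<'E'
from h import *
env.sleep(.2);F0=F(10);q=np.array([*(RP-.0015*XS)[:2],.3158])
s=np.array([*(RP-.075*XS)[:2],.3158])
for k in(.6,.8,1.):
    env.movel(s+(q-s)*k,velocity=.05); f=F(3)-F0; print(k,f.round(2))
    if np.linalg.norm(f)>3: raise SystemExit("contact")
z=q[2];peak=0;dropped=False
while z>q[2]-.064:
    z-=.0015 if z>q[2]-.018 else .001; env.movel([q[0],q[1],z],velocity=.02); f=F(2)-F0
    print(round((q[2]-z)*1e3,1),f.round(1),round(monitor.get_tool_pos()[2],4))
    peak=max(peak,f[2])
    if peak>4 and f[2]<peak-3: dropped=True
    if f[2]>12 or np.hypot(*f[:2])>7 or (dropped and f[2]>6): print("stop",dropped);break
print(monitor.get_t(),F0)
E
```

```text
0.6 [ 0.07 -0.11  0.38]
0.8 [-0.2   0.05 -0.09]
1.0 [-0.56 -0.14  0.04]
1.5 [0.7 1.  0.2] 0.3143
3.0 [-0.1 -0.1 -0.4] 0.3128
4.5 [ 0.6  1.1 -0.1] 0.3112
6.0 [-0.2 -0.3  0.2] 0.3097
7.5 [-0.   0.6 -0.2] 0.3082
9.0 [-0.   0.5  0. ] 0.3067
10.5 [ 0.3 -0.   0.2] 0.3052
12.0 [0.2 0.5 0.4] 0.3038
13.5 [0.2 0.1 0. ] 0.3022
15.0 [-0.2  0.1 -0. ] 0.3007
16.5 [ 0.7 -0.8  0.2] 0.2992
18.0 [-0.   0.9  0.2] 0.2977
19.0 [ 0.2 -0.2  0.1] 0.2967
20.0 [ 0.3 -0.1  0.4] 0.2957
21.0 [ 0.2 -0.5 -0.6] 0.2947
22.0 [-0.1  0.3  0.3] 0.2938
23.0 [-0.4 -0.1  0.3] 0.2928
24.0 [-0.1  0.7  1.9] 0.292
25.0 [-0.5 -0.1  4. ] 0.291
26.0 [-0.2  0.3  3.9] 0.2899
27.0 [-0.3  0.5  4.5] 0.2889
28.0 [ 0.3 -0.   5.5] 0.2879
29.0 [0.6 0.4 6. ] 0.2869
30.0 [1.  1.  6.3] 0.2858
31.0 [0.7 0.7 6.1] 0.2847
32.0 [-0.1 -0.3  7.5] 0.2837
33.0 [-0.3 -0.7  6.5] 0.2827
34.0 [-1.3  0.6  8.1] 0.2817
35.0 [-1.1  0.1  7.4] 0.2807
36.0 [-1.5 -0.2  7.8] 0.2797
37.0 [-2.4 -0.   7.3] 0.2787
38.0 [-2.9 -0.3  6.6] 0.2777
39.0 [-3.2 -0.1  7.3] 0.2767
40.0 [-3.4 -0.4  6.6] 0.2756
41.0 [-3.9  0.1  6. ] 0.2746
42.0 [-3.3 -0.3  6.7] 0.2737
43.0 [-4.   0.1  6.3] 0.2727
44.0 [-4.3 -0.3  6.4] 0.2717
45.0 [-3.9 -0.9  5.3] 0.2706
46.0 [-4.3 -0.9  4.3] 0.2696
47.0 [-4.9 -0.7  4.7] 0.2685
48.0 [-6.2 -0.9  2.6] 0.2673
49.0 [-0.2  0.8  0.4] 0.2663
50.0 [0.2 0.4 0. ] 0.2658
51.0 [ 0.2  0.6 -0.7] 0.2648
52.0 [ 0.3  0.7 -0.6] 0.2638
53.0 [-0.1  0.  -0.1] 0.2628
54.0 [0.3 0.4 0.2] 0.2618
55.0 [0.1 0.6 2.2] 0.2611
56.0 [-0.6  1.2  6.6] 0.2603
stop True
26.8 [-0.01388492 -0.23942494 -3.77457939]
```

The latch snapped at about 48.5 mm and the bowl seated at about 55 mm. Next is the tug.

```bash
python3 - <<'E'
from h import *
F0=np.array([0,-.2,-3.77]);q=np.array([*(RP-.0015*XS)[:2],.3158])
env.movel(q-[0,0,.0545],velocity=.01); print(F(6)-F0)
env.movel(q-[0,0,.041],velocity=.03); print(F(6)-F0)
u=.041
while u>.028:
    u-=.0007; env.movel(q-[0,0,u],velocity=.015); f=F(3)-F0; print(round(u*1e3,1),f.round(1),round(monitor.get_gripper_width(),4))
    if f[2]<-11: break
f=F(15)-F0; print("tug",f)
env.movel(q-[0,0,u+.004],velocity=.02); print(F(4)-F0)
env.movel(q-[0,0,.052],velocity=.04)
u=.052
while u<.058:
    u+=.0005; env.movel(q-[0,0,u],velocity=.015); f=F(4)-F0; print(round(u*1e3,1),f.round(1))
    if f[2]>2.5: break
cv2.imwrite("pics/side3.png",optics.camera("side"))
cv2.imwrite("pics/z5.png",cv2.resize(cv2.imread("pics/side3.png")[150:290,270:400],None,fx=4,fy=4,interpolation=2))
print(monitor.get_t(),monitor.get_tool_pos())
E
```

```text
[1.59043051 0.25923464 1.94917844]
[-0.36667374  0.13957426  0.38352131]
40.3 [0.2 0.3 0.3] 0.0114
39.6 [-0.6  0.4 -0. ] 0.0112
38.9 [0.3 0.5 0.5] 0.0111
38.2 [-0.2  0.5 -0.1] 0.0112
37.5 [-0.1  0.9  0.3] 0.0113
36.8 [0.6 0.9 0.3] 0.011
36.1 [ 0.3  0.4 -0.7] 0.0106
35.4 [ 0.6  0.2 -4.3] 0.011
34.7 [ 1.6 -0.3 -8. ] 0.0112
34.0 [  1.7  -0.4 -12.5] 0.0113
tug [  1.81348355  -0.20936407 -12.72844931]
[0.1677384  0.08424538 0.35337668]
52.5 [0.3 0.1 0.1]
53.0 [0.4 0.1 0.3]
53.5 [ 0.1  0.3 -0.2]
54.0 [-0.2  0.2  0.1]
54.5 [0.3 0.2 0.4]
55.0 [0.5 0.  2.6]
34.0167 [ 0.56880265 -0.10022389  0.26097098]
```

View pics/z5.png

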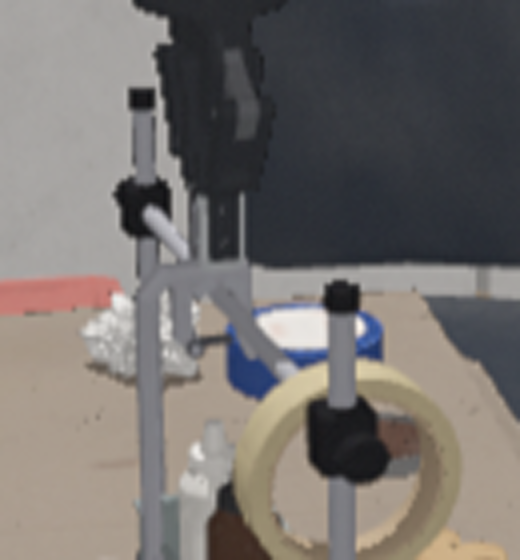

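The hook is seated on the rail, with the latch tongue across and below it at about (205,343). It held a 12.7 N tug. I'll release it now.

```bash
python3 - <<'E'
from h import *
p=np.array([*(RP-.0015*XS)[:2],.3158-.0551]); env.movel(p,velocity=.01); print(F(6))
env.move_gripper(.02); env.move_gripper(.05); env.sleep(.3)
env.movel(p+[0,0,.09],velocity=.06); env.sleep(1.)
cv2.imwrite("pics/side4.png",optics.camera("side")); env.sleep(.5); cv2.imwrite("pics/side5.png",optics.camera("side"))
a,b=cv2.imread("pics/side4.png"),cv2.imread("pics/side5.png"); print(np.abs(a.astype(int)-b).max(),F(4),monitor.get_t())
cv2.imwrite("pics/z6.png",cv2.resize(b[130:310,260:400],None,fx=3.3,fy=3.3,interpolation=2))
E
```

```text
[ 1.01836168 -0.01672336 -0.28661522]
44 [ 0.28536165 -0.37090268  0.02308423] 38.6333
```

View pics/z6.png

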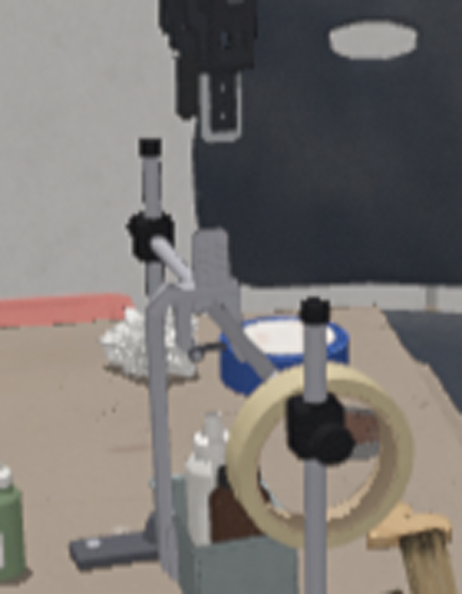

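The caddy hangs on the rail at about (195,290) with the latch shut at about (200,350). The gripper is clear above it. I'll let any residual swing die out, then hand the job in.

```bash
python3 - <<'E'
from h import *
env.sleep(3); a=optics.camera("side").astype(int); env.sleep(.3); b=optics.camera("side"); print((np.abs(a-b).max(2)>25).sum())
print(monitor.get_t(),env.close_job())
E
```

```text
0
the job is handed in; nothing more can be done
42.0333 None
```

The job is handed in at 42 s: the caddy hangs still on the rail with its latch shut after a tug of about 12.7 N (it weighs about 3.8 N), no measured push or pull on the rail passed about 13 N, and the gripper is clear.

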